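# Pack the stacking sharpening kit

## Robot

A 6-joint arm with a two-finger parallel gripper is mounted at the origin on a cart in front of the work surface, level with it; the furniture and walls round the work are solid. World frame = base frame: x ahead of the robot, y to its left, z up, the work surface at z = 0. Lengths are in mm, angles in rad, forces in N, time in s.
With the tool pointing down it reaches from about 275 to 825 mm from the base axis. Payload 5.2 kg.
Tool frame: the origin (TCP) lies at the very end of the fingers, on their centre line; the grasp point (between the pads) lies 19 mm behind it; z points along the fingers, y is the line along which they close (so a half turn about z gives the same grasp; the last joint's range is limited). The gripper opens to 93 mm and grips with 3 to 60 N. Pads are 15 mm wide; open, the fingers measure 128 mm over their backs; the gripper's body (75 mm by 188 mm) begins 65 mm behind the grasp point.
Start: joints at [0.92, 0.259, 1.535, -0, 1.348, -0.203], TCP at [238.121, 495.786, 218.653] pointing down, gripper open.
Joint ranges: [-3.14, 3.14], [-0.91, 2.08], [0.19, 2.58], [-1.22, 4.36], [0.22, 2.71], [-3.12, 3.12]. Speed limits (rad/s): [2.57, 2.57, 3.14, 3.14, 3.14, 3.14].

## Interface

Orientations are given as [roll, pitch, yaw] about the fixed x, y, z axes, in that order (R = Rz(yaw) Ry(pitch) Rx(roll)).
In Python, from bench import robot gives the robot as it stands. The module is installed in compiled form; this text tells all that it offers. Calls block until the motion is done:
- robot.move_ptp(position, orientation): joint-space move of the TCP to a pose.
- robot.move_linear(position, ori=None, speed=150, f_stop=None): straight line of the TCP; ori=None keeps the orientation; speed is the mean speed in mm/s. With f_stop (N) it stops when the force on the tool has changed by that much, and returns True; else False.
- robot.move_j(angles): joint-space move.
- robot.move_gripper(opening): opening from 0.0 (shut) to 1.0 (fully open); the grip force is fixed at half the most; returns when the fingers have stopped.
- robot.sleep(seconds).
- robot.inverse_kinematics(position, orientation): joint angles nearest the present ones, or None.
- robot.get_image(name): name is "scene" or "top" or "wrist"; returns a dict with "img" (400x640x3 uint8, blue, green, red), "fovy" (degrees; the focal length in pixels is half the picture's height over the tangent of half this angle, whatever the lens; pixels are square), "cx", "cy" (the principal point, pixels), "k1" (the pictures are not rectified: a ray, as slopes to the right and down, at radius r is drawn at 1 + k1 r^2 times it, then the intrinsics apply), "eye" and "orientation" of the camera in the world. Camera axes: x right, y down, z forward; pixel columns grow to the right and rows downward; lengths in mm; the calibration is good to about 2 mm. A picture is of the moment at which its call begins. There is no depth.
A pose or a line that the arm cannot do raises robot.MotionError and nothing moves.
- robot.hand_in(): hands the job in; it is judged then, once.
Readings, each from a call of its own:
- robot.current_t(): time.
- robot.current_qpos(): joint angles.
- robot.current_joint_vel(): joint speeds.
- robot.current_joint_efforts(): joint torques, N m.
- robot.current_tcp_pos(): TCP position.
- robot.current_eef_rot(): TCP orientation.
- robot.current_contact_force(): force on the tool from outside, world axes, zero at the start.
- robot.current_ft_torque(): the same for the moment, N m.
- robot.current_gripper_width(): opening from 0.0 (shut) to 1.0 (fully open).
- robot.current_finger_force(): force on a finger pad.
Only numpy, scipy, OpenCV 4.12 (cv2) and the standard library are available. Lean on these libraries where they do the work, as an engineer would, in place of code of your own. Each camera call takes 0.05 s, during which the arm holds its last target. There are 200 camera calls.

## Task

Pack the carver's sharpening kit: lay the blue-and-yellow slip stone in the short bay and the leather-faced strop block in the long bay of the box base, flat and the same way up as they lie now. Then set the tray fully home and level on the base, put the green honing bar, still the same way up, flat in the tray's empty half, and last close the stack with the lid, fully home. Leave the wax tin and the wood offcut where they are.

Things in the scene. Friction and masses are not known exactly. Their poses are not given: they have to be found in the camera images.
- kit_base: Open base of a pale wooden stacking box, fixed, 136 (x) by 230 (y) by 48 mm high, walls 7 mm. Origin: centre of underside. Dark-blue floor 8 mm above it. A low divider along x (top at 21 mm) at y = +9.5 mm makes two bays 122 mm wide in x: the short bay, y = +12 to +108 mm, takes the stone; the long bay, y = -108 to +7 mm, the strop, both lengthways along y.
- tray: Loose middle tier, 136 (x) by 230 (y) by 72 mm high, 0.4 kg. Origin: centre of underside. Its lowest 12 mm nests inside the base, 3.5 mm clear; home = origin 36 mm above the base's, either way round. Floor at 18 mm. Grip bar across the middle along x, 16 mm thick, top at 58 mm, 30 mm free beside it. +y half: 3 fixed round sticks; -y half (y = -108 to -8 mm, blue floor): empty, for the green bar.
- lid: Loose flat wooden lid, 136 (x) by 230 (y) mm, 0.28 kg. Origin: centre of underside. Its lowest 12 mm nests inside the tray's rim, 3.5 mm clear; home = origin 60 mm above the tray's, either way round. Panel top at 23 mm; bar handle across the middle along x, 90 mm long, 18 mm thick, from the panel up to 56 mm.
- slip_stone: Loose two-grit sharpening stone, 82 mm (its x) by 55 mm (its y) by 22 mm high, blue on top and yellow beneath, 0.09 kg. Origin: centre of its underside; z up. Grasp it across the 55 mm.
- strop: Loose strop block: wooden block with a dark brown leather face on top, 100 mm (its x) by 46 mm (its y) by 24 mm high, 0.11 kg. Origin: centre of its underside; z up. Grasp it across the 46 mm. It is too long for the short bay.
- compound_bar: Loose green bar of honing compound with a pale paper band, 70 mm (its x) by 34 mm (its y) by 30 mm high, 0.15 kg. Origin: centre of its underside; z up. Grasp it across the 34 mm.
- wax_tin: Bystander: flat round grey tin, 70 mm across, 28 mm high, loose. Origin: centre of its underside. Leave it alone.
- offcut: Bystander: pale wooden offcut, 44 x 56 x 23 mm, loose. Origin: centre of its underside. Leave it alone.
Not all that is in view belongs to the job. There is more than one size of the slip_stone; the one meant has the size given above.

How it is judged:
By the outcome, as a careful person would: the job done as asked, in the order asked, and still so for the second after the job is handed in, with the robot touching nothing.
It also fails if it takes over 128 s, if anything falls off the work surface, if the arm or the gripper's body presses on something with over 40 N, if the wrist force passes 120 N, or if a joint passes its speed limit or range.

## Working session

There is one attempt and no reset: what is moved stays moved. The work goes in short steps, each a Python script; the robot and the scene stay as the last script left them, time stands still between calls to the robot, and variables do not carry over. Pictures are saved under pics/ and viewed, at most 14 in all, crops included, and the job is handed in when it is done.

```bash
ls; mkdir -p pics
python3 - <<'E'
from bench import robot
import cv2
for n in ["scene","top","wrist"]:
    d=robot.get_image(n); cv2.imwrite(f"pics/{n}0.png",d["img"]); print(n,{k:v for k,v in d.items() if k!="img"})
print(robot.current_t(),robot.current_eef_rot())
E
```

```text
pics
scene {'fovy': 57.81146788347203, 'cx': 321.028599066824, 'cy': 201.10553541214938, 'k1': 0.021415359958816705, 'eye': array([  53.20943364, -439.60487018,  811.34702422]), 'orientation': array([-2.42383327, -0.00311221, -0.80738932])}
top {'fovy': 51.230868159312706, 'cx': 316.8868584427622, 'cy': 196.18050159773307, 'k1': -0.04187153403468737, 'eye': array([ 461.52298599,   12.00718592, 1355.61936001]), 'orientation': array([-3.07887239,  0.00959449, -1.55783975])}
wrist {'fovy': 60.30559685533369, 'cx': 315.6170507118939, 'cy': 199.99957426138153, 'k1': -0.030353216090480868, 'eye': array([174.74975787, 525.74329353, 384.18329491]), 'orientation': array([2.88934089e+00, 2.02813287e-03, 1.12326455e+00])}
0.15 [-3.14028305e+00 -3.15805743e-04  2.69377482e+00]
```

View pics/top0.png

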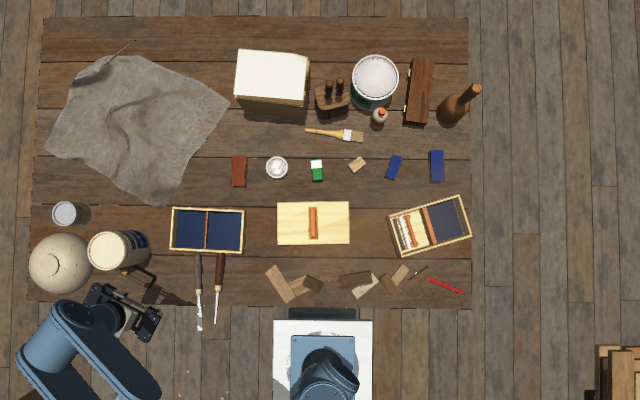

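View pics/scene0.png

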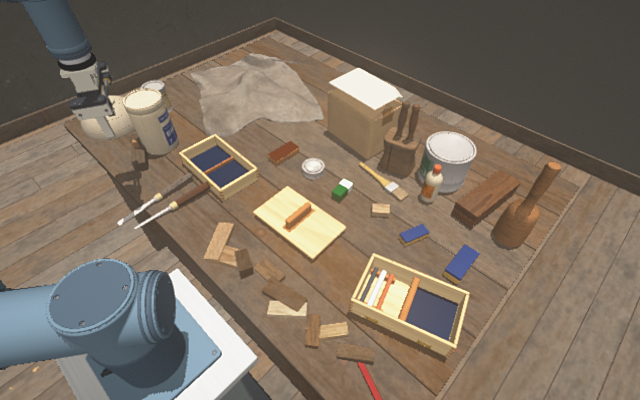

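```bash
cat > h.py <<'E'
import numpy as np, cv2
from scipy.spatial.transform import Rotation as R
from bench import robot
def K(d):
    f=200/np.tan(np.radians(d["fovy"])/2); return np.array([[f,0,d["cx"]],[0,f,d["cy"]],[0,0,1.]])
def cast(d,px,z):
    px=np.float64(px).reshape(-1,1,2)
    s=cv2.undistortPoints(px,K(d),np.array([d["k1"],0,0,0,0.])).reshape(-1,2)
    v=np.c_[s,np.ones(len(s))]@R.from_euler("xyz",d["orientation"]).as_matrix().T
    return d["eye"]+v*((z-d["eye"][2])/v[:,2])[:,None]
def blobs(d,lo,hi,amin=60):
    hsv=cv2.cvtColor(d["img"],cv2.COLOR_BGR2HSV)
    m=cv2.inRange(hsv,np.array(lo),np.array(hi))
    cs,_=cv2.findContours(m,cv2.RETR_EXTERNAL,cv2.CHAIN_APPROX_NONE)
    return [c for c in cs if cv2.contourArea(c)>amin]
def rect(d,c,z):
    "min-area rectangle of a contour cast on plane z: centre, (long,short), long-axis angle"
    p=cast(d,c.reshape(-1,2),z)[:,:2].astype(np.float32)
    b=cv2.boxPoints(cv2.minAreaRect(p)); e1,e2=b[1]-b[0],b[2]-b[1]
    if np.hypot(*e1)<np.hypot(*e2): e1,e2=e2,e1
    return b.mean(0).round(1),(np.hypot(*e1).round(1),np.hypot(*e2).round(1)),round(float((np.arctan2(e1[1],e1[0])+np.pi/2)%np.pi-np.pi/2),3)
E
python3 - <<'E'
from h import *
d=robot.get_image("top")
for nm,lo,hi,z in [("blue",(105,100,40),(130,255,255),22),("green",(50,100,40),(85,255,255),30),("wood",(12,60,150),(30,160,255),40),("red",(0,80,50),(12,255,200),24)]:
    for c in blobs(d,lo,hi): 
        x,y,w,h=cv2.boundingRect(c); print(nm,(x,y,w,h),*rect(d,c,z))
big=cv2.resize(d["img"][140:260,160:480],None,fx=2.5,fy=2.5,interpolation=cv2.INTER_CUBIC); cv2.imwrite("pics/topcrop.png",big)
E
```

```text
blue (207, 212, 34, 38) [432.6 322.8] (np.float32(115.0), np.float32(102.6)) -0.04
blue (176, 210, 29, 38) [436.3 431. ] (np.float32(115.2), np.float32(87.6)) -0.033
blue (386, 155, 16, 24) [ 643.7 -219. ] (np.float32(74.2), np.float32(30.5)) -0.344
blue (430, 150, 14, 30) [ 652.3 -358.6] (np.float32(94.1), np.float32(42.3)) 0.013
green (312, 168, 11, 13) [615.6  26.4] (np.float32(38.6), np.float32(32.0)) 0.014
wood (636, 373, 4, 27) [ -44.5 -995.3] (np.float32(81.7), np.float32(10.0)) -0.001
wood (612, 348, 28, 52) [  -4.6 -955.7] (np.float32(160.1), np.float32(89.0)) -0.016
wood (599, 346, 21, 10) [  67.8 -901.8] (np.float32(65.6), np.float32(28.1)) 1.564
wood (352, 273, 27, 26) [ 265.3 -127. ] (np.float32(88.0), np.float32(33.5)) -0.841
wood (265, 265, 44, 38) [282.9 112.3] (np.float32(122.7), np.float32(98.0)) 0.619
wood (391, 264, 18, 21) [ 301.6 -235.7] (np.float32(63.5), np.float32(28.4)) -0.658
wood (169, 206, 75, 48) [433.8 374.1] (np.float32(232.4), np.float32(140.0)) 1.531
wood (277, 201, 73, 44) [461.   37.1] (np.float32(227.3), np.float32(135.2)) -1.557
wood (389, 194, 84, 64) [ 456.8 -332.8] (np.float32(236.2), np.float32(141.2)) -1.272
wood (348, 156, 18, 17) [648.3 -99.4] (np.float32(48.9), np.float32(30.7)) -0.896
wood (351, 131, 12, 11) [737.9 -98.2] (np.float32(35.1), np.float32(32.3)) -1.566
wood (305, 128, 39, 11) [746.6   6.1] (np.float32(122.4), np.float32(26.4)) 1.52
red (426, 277, 38, 18) [ 268.4 -381.9] (np.float32(123.2), np.float32(19.2)) 1.224
red (214, 253, 10, 32) [310.8 335.9] (np.float32(99.4), np.float32(27.7)) -0.061
red (230, 155, 18, 33) [623. 279.] (np.float32(104.5), np.float32(50.9)) -0.042
red (406, 57, 29, 67) [ 898.6 -305.5] (np.float32(217.6), np.float32(73.6)) -0.114
```

View pics/topcrop.png

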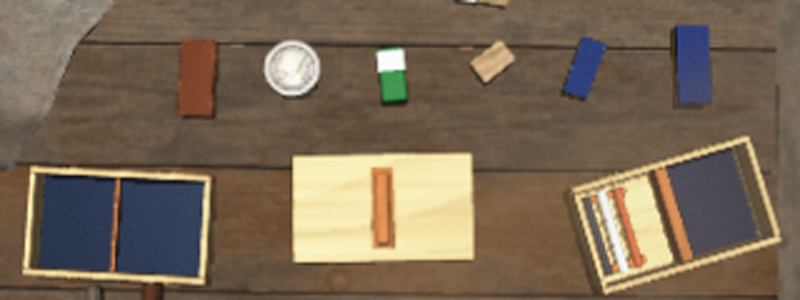

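Run:
```python
from h import *
np.set_printoptions(precision=3,suppress=True)
ims=[]
for i,(p,yaw) in enumerate([((430,340,330),0),((560,-280,330),0)]):
    try: robot.move_ptp(p,[np.pi,0,yaw])
    except robot.MotionError as e: print(e); continue
    d=robot.get_image("wrist"); np.save(f"w{i}.npy",d,allow_pickle=True); print(d["eye"],cast(d,[[320,200],[0,0],[639,399]],0)[:,:2].round().tolist(),robot.current_qpos(),robot.current_t())
    cv2.imwrite(f"pics/w{i}.png",d["img"])
```

```text
[497.737 340.519 496.039] [[369.0, 334.0], [645.0, 763.0], [-8.0, -255.0]] [0.466 0.206 1.336 0.    1.6   2.036] 2.1833
[ 628.302 -278.523  496.484] [[500.0, -285.0], [776.0, 145.0], [124.0, -874.0]] [-0.64   0.357  1.133  0.     1.652  0.929] 4.4917
```

View pics/w1.png

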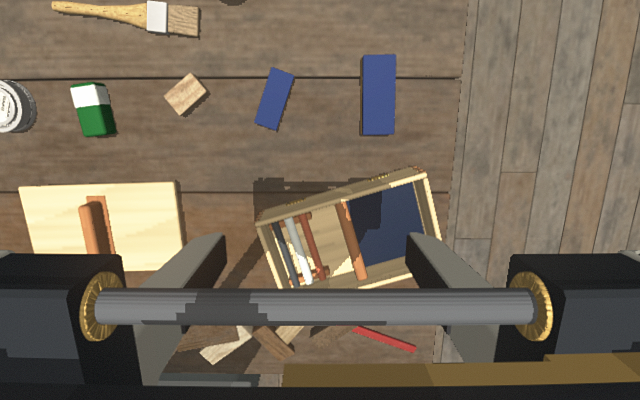

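View pics/w0.png

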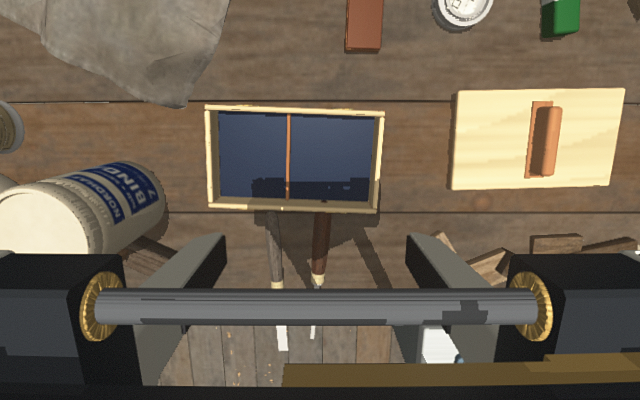

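Run:
```python
from h import *
for i in (0,1):
    d=np.load(f"w{i}.npy",allow_pickle=True).item(); d["img"]=d["img"].copy(); d["img"][235:]=0
    for nm,lo,hi,z in [("blue",(105,100,30),(130,255,255),22),("green",(50,100,40),(85,255,255),30),("wood",(12,40,130),(30,160,255),23),("red",(0,80,50),(12,255,200),24)]:
        for c in blobs(d,lo,hi,150): 
            x,y,w,h=cv2.boundingRect(c); print(i,nm,(x,y,w,h),*rect(d,c,z))
d=np.load("w1.npy",allow_pickle=True).item()
a=cv2.resize(d["img"][45:145,150:420],None,fx=2.9,fy=2.9,interpolation=cv2.INTER_CUBIC)
s=robot.get_image("scene")["img"]
b=cv2.resize(s[195:295,370:500],None,fx=3,fy=3,interpolation=cv2.INTER_CUBIC)
b=cv2.resize(b,(390,300)); out=np.zeros((600,783,3),np.uint8); out[:290,:783]=a[:290,:783]; out[295:595,:390]=b
out[295:595,393:783]=cv2.resize(s[145:275,240:409],(390,300),interpolation=cv2.INTER_CUBIC)
cv2.imwrite("pics/c1.png",out)
```

```text
0 blue (67, 175, 57, 48) [383.5 651.6] (np.float32(92.9), np.float32(28.9)) 0.732
0 blue (84, 163, 74, 50) [402.8 612.2] (np.float32(99.1), np.float32(55.9)) 0.78
0 green (542, 0, 38, 35) [615.3  32.6] (np.float32(47.9), np.float32(39.6)) -1.457
0 wood (528, 215, 53, 11) [345.5  -9. ] (np.float32(78.0), np.float32(15.4)) 1.57
0 wood (0, 184, 91, 51) [360.8 742.9] (np.float32(140.4), np.float32(76.3)) -1.564
0 wood (38, 179, 51, 22) [397.4 699.4] (np.float32(72.6), np.float32(19.6)) 1.162
0 wood (416, 119, 34, 27) [472.5 181.3] (np.float32(46.6), np.float32(32.7)) 1.446
0 wood (415, 108, 36, 10) [496.5 183.7] (np.float32(48.1), np.float32(11.7)) -1.564
0 wood (12, 105, 25, 12) [500.7 736.4] (np.float32(33.4), np.float32(14.6)) 1.557
0 wood (204, 104, 209, 109) [433. 353.] (np.float32(280.2), np.float32(147.6)) 1.543
0 wood (74, 104, 54, 18) [496.9 629.8] (np.float32(72.8), np.float32(22.3)) 1.562
0 wood (451, 87, 189, 124) [445.6  19.6] (np.float32(263.0), np.float32(169.3)) -1.542
0 wood (0, 0, 229, 63) [598.1 598.6] (np.float32(296.3), np.float32(75.2)) 1.552
0 red (313, 212, 19, 23
[... 1304 characters left out ...]
), np.float32(19.8)) 1.398
1 wood (395, 91, 31, 23) [ 640.7 -404. ] (np.float32(39.7), np.float32(27.5)) -1.522
1 wood (43, 91, 29, 26) [638.6  68. ] (np.float32(36.2), np.float32(31.1)) 0.498
1 wood (225, 79, 42, 26) [ 652.7 -187. ] (np.float32(55.3), np.float32(30.7)) -1.509
1 wood (565, 0, 75, 235) [ 612.9 -670.2] (np.float32(316.7), np.float32(50.2)) -0.001
1 wood (528, 0, 74, 235) [ 612.1 -617. ] (np.float32(314.8), np.float32(51.9)) 0.001
1 wood (502, 0, 59, 172) [ 658.3 -563.8] (np.float32(219.3), np.float32(50.2)) 0.0
1 wood (456, 0, 65, 235) [ 610.8 -509.9] (np.float32(311.7), np.float32(53.0)) -0.0
1 wood (0, 0, 478, 132) [ 685.9 -169. ] (np.float32(625.7), np.float32(162.3)) 1.566
```

View pics/c1.png

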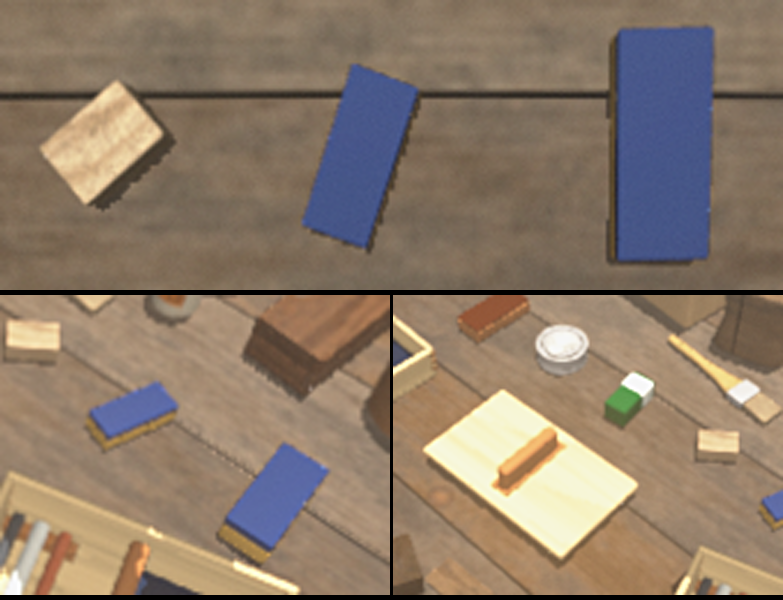

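Run:
```python
from h import *
t=robot.get_image("top"); s=robot.get_image("scene")
d=np.load("w1.npy",allow_pickle=True).item()
for n,im in (("top",t),("scene",s),("w1",d)):
    for c in blobs(im,(105,90,30),(132,255,255),25):
        q=cv2.boundingRect(c)
        print(n,q,*rect(im,c,22))
cv2.imwrite("pics/top2.png",cv2.resize(t["img"][20:330,20:480],(800,540),interpolation=cv2.INTER_CUBIC))
```

```text
top (132, 231, 15, 17) [400.7 595.6] (np.float32(61.0), np.float32(31.5)) 0.475
top (207, 212, 34, 38) [432.3 322.9] (np.float32(116.3), np.float32(103.1)) -0.032
top (176, 210, 29, 38) [436.5 430.8] (np.float32(117.4), np.float32(88.4)) -0.038
top (386, 155, 16, 24) [ 643.6 -219.3] (np.float32(74.2), np.float32(31.0)) -0.346
top (430, 150, 14, 17) [ 673.3 -358.3] (np.float32(52.1), np.float32(42.4)) 0.013
scene (446, 245, 33, 34) [ 654.8 -360.1] (np.float32(100.0), np.float32(40.7)) 0.037
scene (400, 225, 29, 17) [ 645.1 -223.3] (np.float32(74.3), np.float32(29.8)) -0.357
w1 (254, 67, 40, 63) [ 644.2 -222.7] (np.float32(75.1), np.float32(31.2)) -0.35
w1 (363, 55, 33, 80) [ 649.2 -362.3] (np.float32(101.5), np.float32(42.0)) 0.033
```

View pics/top2.png

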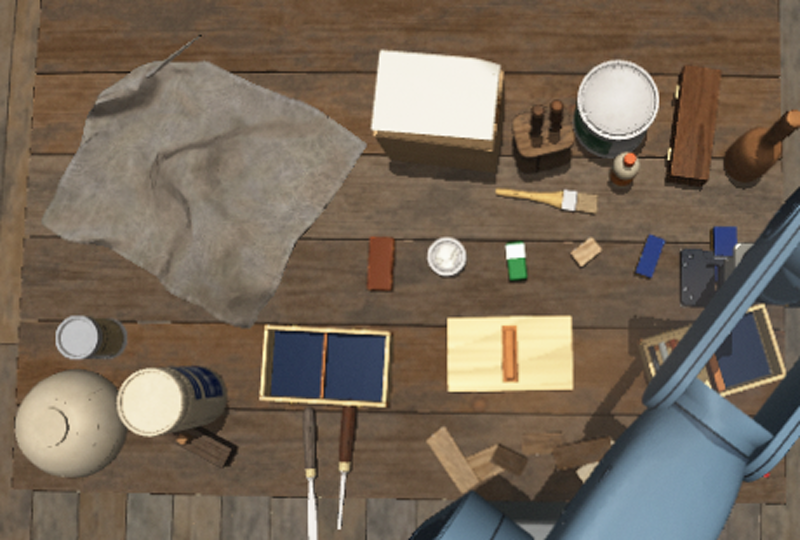

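```bash
cat > look.py <<'E'
from h import *
np.set_printoptions(precision=3,suppress=True)
L={"tray":((457,-333,354),.299),"mid":((560,150,330),0),"lid":((461,37,305),.014),"base":((434,374,330),-.035)}
for n,(p,y) in L.items():
    robot.move_ptp(p,[np.pi,0,y]); robot.sleep(.15)
    d=robot.get_image("wrist"); np.save(n+".npy",d,allow_pickle=True)
    e=robot.current_tcp_pos(); print(n,(e-p).round(2),robot.current_eef_rot().round(4),robot.current_t())
E
python3 look.py
python3 - <<'E'
import cv2,numpy as np
a=[np.load(n+".npy",allow_pickle=True).item()["img"][:250] for n in("tray","mid","lid","base")]
cv2.imwrite("pics/q.png",cv2.resize(np.vstack([np.hstack(a[:2]),np.hstack(a[2:])]),(800,312),interpolation=cv2.INTER_AREA))
for i,p in [(0,(0,0))]: pass
E
```

```text
tray [ 0.87  0.7  -0.58] [-3.141  0.     0.3  ] 5.3833
mid [ 0.27 -0.9  -0.01] [ 3.142 -0.    -0.001] 7.3833
lid [1.12 0.74 0.15] [-3.141 -0.001  0.015] 8.2417
base [ 0.68 -1.13  0.1 ] [ 3.142 -0.    -0.037] 9.725
```

View pics/q.png

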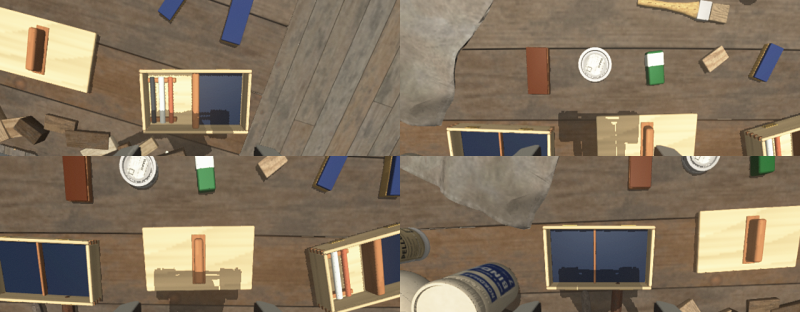

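Run:
```python
from h import *
vis=[]
for n,z,win in [("tray",72,(200,90,440,230)),("lid",23,(210,95,430,240)),("base",48,(215,95,435,235))]:
    d=np.load(n+".npy",allow_pickle=True).item(); im=d["img"]
    x0,y0,x1,y1=win; hsv=cv2.cvtColor(im,cv2.COLOR_BGR2HSV)
    m=np.zeros(im.shape[:2],np.uint8); m[y0:y1,x0:x1]=cv2.inRange(hsv,np.array((14,60,165)),np.array((32,255,255)))[y0:y1,x0:x1]
    m=cv2.morphologyEx(m,cv2.MORPH_OPEN,np.ones((2,2),np.uint8))
    cs=[c for c in cv2.findContours(m,cv2.RETR_EXTERNAL,cv2.CHAIN_APPROX_NONE)[0] if cv2.contourArea(c)>60]
    c=cv2.convexHull(np.vstack(cs)); print(n,rect(d,c,z),len(cs))
    b=cv2.boxPoints(cv2.minAreaRect(c)); v=im.copy(); cv2.polylines(v,[c],True,(0,0,255),1); vis.append(cv2.resize(v[85:245,195:445],None,fx=1.6,fy=1.6)) 
    # split width at divider/bar: orange
d=np.load("mid.npy",allow_pickle=True).item(); im=d["img"].copy(); im[200:]=0; hsv=cv2.cvtColor(im,cv2.COLOR_BGR2HSV)
def show(n,m,z):
    for c in cv2.findContours(m,cv2.RETR_EXTERNAL,cv2.CHAIN_APPROX_NONE)[0]:
        if cv2.contourArea(c)>300: print(n,cv2.boundingRect(c),rect(d,c,z))
show("strop",cv2.inRange(hsv,np.array((0,90,60)),np.array((12,255,255))),24)
g=cv2.inRange(hsv,np.array((50,100,40)),np.array((85,255,255)))|cv2.inRange(hsv,np.array((0,0,200)),np.array((179,40,255))); g[:,:380]=0;g[:,440:]=0
g=cv2.morphologyEx(g,cv2.MORPH_CLOSE,np.ones((5,5),np.uint8)); show("green",g,30)
show("blue",cv2.inRange(hsv,np.array((105,100,30)),np.array((130,255,255))),22)
v=cv2.resize(im[60:160,190:450],None,fx=1.54,fy=1.6); v=v[:256,:400]
vis.append(cv2.copyMakeBorder(v,0,256-v.shape[0],0,400-v.shape[1],0))
cv2.imwrite("pics/v.png",np.vstack([np.hstack(vis[:2]),np.hstack([vis[2],vis[3]])]))
```

```text
tray (array([ 446.3, -332.1], dtype=float32), (np.float32(229.1), np.float32(158.7)), -1.27) 10
lid (array([460.2,  34.1], dtype=float32), (np.float32(229.2), np.float32(136.1)), -1.541) 1
base (array([435. , 368.6], dtype=float32), (np.float32(228.9), np.float32(135.9)), 1.534) 1
strop (201, 75, 39, 77) (array([625.3, 275.9], dtype=float32), (np.float32(98.0), np.float32(49.5)), -0.039)
green (396, 81, 27, 55) (array([631.8,  26.2], dtype=float32), (np.float32(68.5), np.float32(33.3)), 0.098)
blue (567, 70, 47, 61) (array([ 644.8, -221. ], dtype=float32), (np.float32(75.3), np.float32(33.8)), -0.355)
```

View pics/v.png

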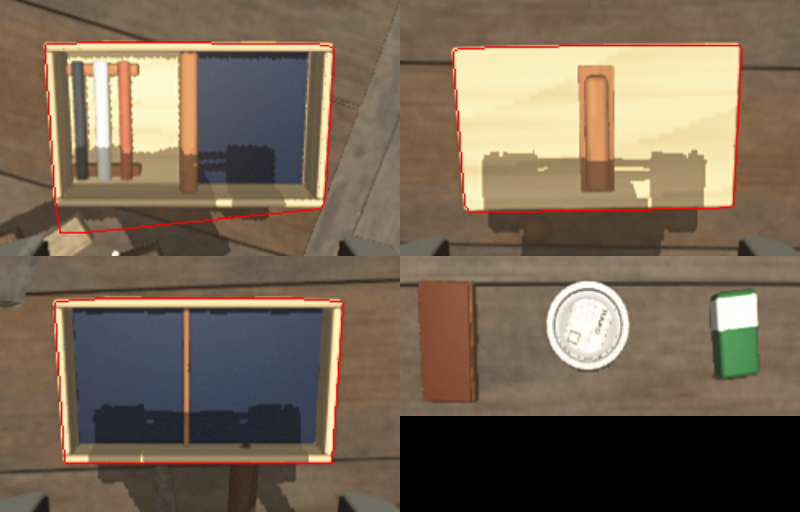

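```bash
cat >> h.py <<'E'
BC=np.array([435.,368.6]); BY=-.037
def inbase(x,y): return BC+[np.cos(BY)*x-np.sin(BY)*y,np.sin(BY)*x+np.cos(BY)*y]
def down(yaw): return [np.pi,0,yaw]
def pick(xy,yaw,z,opening,lift=160,pre=80):
    robot.move_gripper(opening/93)
    robot.move_ptp([*xy,z+pre],down(yaw))
    print("touch",robot.move_linear([*xy,z],speed=120,f_stop=15),robot.current_tcp_pos().round(2))
    robot.move_gripper(0); print("width",robot.current_gripper_width()*93,robot.current_finger_force())
    robot.move_linear([*xy,z+lift],speed=200)
    print("held",robot.current_gripper_width()*93,robot.current_contact_force().round(1))
def place(xy,yaw,z,opening,pre=80,up=110,speed=60,f=10):
    robot.move_ptp([*xy,z+pre],down(yaw))
    robot.move_linear([*xy,z+15],speed=150)
    hit=robot.move_linear([*xy,z],speed=speed,f_stop=f)
    print("hit",hit,robot.current_tcp_pos().round(2),robot.current_eef_rot().round(3),robot.current_contact_force().round(1))
    robot.move_gripper(opening/93)
    p=robot.current_tcp_pos(); robot.move_linear([p[0],p[1],z+up],speed=200)
    print("t",robot.current_t())
E
python3 - <<'E'
from h import *
pick((644.5,-222),-.348,3.5,65)
place(inbase(0,60),BY+np.pi/2,10,60)
E
```

```text
touch False [ 645.12 -222.24    4.21]
width 31.81638379116503 29.999854266643524
held 31.666252096012293 [-0.8 -0.9 -1.6]
hit True [438.56 429.35  11.16] [ 3.139e+00 -2.000e-03  1.534e+00] [ 0.4 -0.4  4.1]
t 19.9
```

Run:
```python
from h import *
pick((624,277.3),-.04,3.5,75)
place(inbase(0,-50.5),BY+np.pi/2,10,70)
p=robot.current_tcp_pos()
robot.move_ptp([434,374,330],down(-.035)); robot.sleep(.2)
d=robot.get_image("wrist"); np.save("base2.npy",d,allow_pickle=True); cv2.imwrite("pics/b2.png",cv2.resize(d["img"][80:250,180:460],(800,486),interpolation=cv2.INTER_CUBIC))
for n,lo,hi,z in[("stone",(108,150,110),(130,255,255),30),("strop",(0,80,50),(12,255,255),32)]:
    for c in blobs(d,lo,hi,300): print(n,cv2.boundingRect(c),rect(d,c,z))
```

```text
touch False [624.55 277.68   4.22]
width 45.57109666773032 29.97985750436783
held 45.71679865130524 [-0.4 -0.4 -0.7]
hit True [434.78 318.8   11.1 ] [ 3.138e+00 -2.000e-03  1.534e+00] [ 0.4 -0.5  3.1]
t 27.3583
strop (337, 214, 20, 62) (array([312.9, 334.3], dtype=float32), (np.float32(94.6), np.float32(25.2)), -0.083)
strop (318, 144, 74, 34) (array([434.8, 321.3], dtype=float32), (np.float32(98.1), np.float32(44.8)), 1.537)
```

View pics/b2.png

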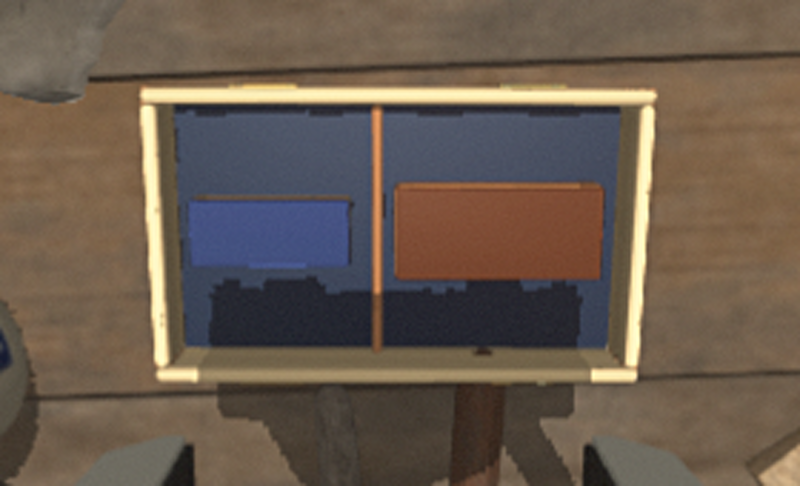

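```bash
cat > tm.py <<'E'
from h import *
def traymeas(d,z=72,y1=217):
    hsv=cv2.cvtColor(d["img"],cv2.COLOR_BGR2HSV); m=np.zeros(hsv.shape[:2],np.uint8)
    m[95:y1,210:430]=cv2.inRange(hsv,np.array((14,60,165)),np.array((32,255,255)))[95:y1,210:430]
    m=cv2.morphologyEx(m,cv2.MORPH_OPEN,np.ones((2,2),np.uint8))
    c=cv2.convexHull(np.vstack([c for c in cv2.findContours(m,cv2.RETR_EXTERNAL,cv2.CHAIN_APPROX_NONE)[0] if cv2.contourArea(c)>60]))
    return rect(d,c,z)
E
python3 - <<'E'
from tm import *
d=np.load("tray.npy",allow_pickle=True).item()
for y in (213,215,217,219): print(y,traymeas(d,72,y))
b=np.load("base2.npy",allow_pickle=True).item()
print(traymeas(b,48,220)); print(traymeas(np.load("base.npy",allow_pickle=True).item(),48,220))
for nm,z in (("tray",58),("lid",56),("base2",21)):
    d=np.load(nm+".npy",allow_pickle=True).item()
    d["img"]=d["img"].copy(); d["img"][235:]=0; d["img"][:,:210]=0; d["img"][:,440:]=0
    for c in blobs(d,(3,100,90),(15,255,255),60):print(nm,cv2.boundingRect(c),rect(d,c,z))
E
```

```text
213 (array([ 458.8, -328.2], dtype=float32), (np.float32(229.1), np.float32(132.8)), -1.269)
215 (array([ 456.7, -328.8], dtype=float32), (np.float32(229.6), np.float32(136.0)), -1.278)
217 (array([ 456.7, -328.8], dtype=float32), (np.float32(229.6), np.float32(136.0)), -1.278)
219 (array([ 456.7, -328.8], dtype=float32), (np.float32(229.6), np.float32(136.0)), -1.278)
(array([434.2, 368.4], dtype=float32), (np.float32(228.2), np.float32(137.0)), 1.532)
(array([435. , 368.6], dtype=float32), (np.float32(228.9), np.float32(135.9)), 1.534)
tray (330, 220, 32, 15) (array([ 383.5, -399.1], dtype=float32), (np.float32(44.2), np.float32(20.9)), -1.271)
tray (358, 215, 38, 20) (array([ 399.7, -439.2], dtype=float32), (np.float32(51.6), np.float32(28.3)), -1.271)
tray (210, 176, 16, 16) (array([ 390.9, -211.4], dtype=float32), (np.float32(21.4), np.float32(20.7)), 0.235)
tray (263, 123, 20, 75) (array([ 443.5, -275.6], dtype=float32), (np.float32(100.1), np.float32(23.9)), 0.292)
tray (307, 117, 12, 90) (array([ 456.7, -327.4], dtype=float32), (np.float32(120.6), np.float32(15.3)), 0.302)
tr
[... 275 characters left out ...]
 (np.float32(84.2), np.float32(46.1)), 0.031)
lid (307, 126, 22, 79) (array([465.8,  35.7], dtype=float32), (np.float32(95.7), np.float32(25.6)), 0.024)
lid (210, 126, 24, 85) (array([460.1, 155.4], dtype=float32), (np.float32(103.6), np.float32(28.4)), 0.016)
base2 (318, 144, 73, 34) (array([433.2, 320.2], dtype=float32), (np.float32(100.2), np.float32(45.9)), 1.537)
base2 (310, 117, 4, 87) (array([434.4, 379.4], dtype=float32), (np.float32(119.5), np.float32(4.3)), -0.037)
base2 (210, 106, 77, 52) (array([477.7, 464.6], dtype=float32), (np.float32(108.3), np.float32(64.7)), -1.567)
base2 (390, 105, 50, 76) (array([458.4, 228.9], dtype=float32), (np.float32(105.1), np.float32(60.2)), 0.267)
```

Run:
```python
from tm import *
robot.move_gripper(34/93)
xy=(456.7,-328.3); Y=.298
robot.move_ptp([*xy,110],down(Y)); print(robot.move_linear([*xy,28],speed=120,f_stop=15))
robot.move_gripper(0); robot.sleep(.1); p=robot.current_tcp_pos();print(p,robot.current_eef_rot(),robot.current_gripper_width()*93,robot.current_finger_force(),robot.current_contact_force())
robot.move_gripper(34/93); robot.move_linear([p[0],p[1],200],speed=200)
robot.move_ptp([457,-333,354],down(.299)); robot.sleep(.2)
d=robot.get_image("wrist"); np.save("tray2.npy",d,allow_pickle=True)
m=traymeas(d); print(m)
d["img"]=d["img"].copy(); d["img"][205:]=0
for c in blobs(d,(3,100,90),(15,255,255),300):print(cv2.boundingRect(c),rect(d,c,58))
n=np.array([-np.sin(m[2]+np.pi/2),0])
a=Y; print("y offset meas-true in tray frame",(m[0]-p[:2])@[-np.sin(a),np.cos(a)],"x",(m[0]-p[:2])@[np.cos(a),np.sin(a)],robot.current_t())
```

```text
False
[ 456.93267865 -328.45514548   28.67970631] [ 3.14089923e+00 -4.50180382e-04  2.97955988e-01] 15.66296212855534 30.001417994499207 [-1.06817703  1.58096917  5.59222865]
(array([ 456. , -329.5], dtype=float32), (np.float32(229.2), np.float32(135.2)), -1.272)
(2, 124, 118, 39) (array([386.3,   7.4], dtype=float32), (np.float32(160.2), np.float32(32.2)), -1.549)
(264, 122, 20, 75) (array([ 443.3, -276.1], dtype=float32), (np.float32(99.6), np.float32(23.8)), 0.292)
(308, 116, 12, 89) (array([ 457.2, -327.4], dtype=float32), (np.float32(118.5), np.float32(15.2)), 0.302)
(138, 82, 90, 112) (array([ 434.2, -159.7], dtype=float32), (np.float32(126.8), np.float32(126.6)), -1.538)
(41, 39, 38, 80) (array([464.9,  19.2], dtype=float32), (np.float32(96.4), np.float32(41.5)), 0.033)
y offset meas-true in tray frame -0.7249604134809047 x -1.1983500465698427 36.2917
```

```bash
sed -i 's/^BC=.*/BC=np.array([434.6,369.0]); BY=-.038/' h.py
python3 - <<'E'
from h import *
pick((456.9,-328.4),.298,27.3,34,lift=165,pre=60)
xy=inbase(0,0)
robot.move_ptp([*xy,170],down(BY)); 
robot.sleep(.2); print(robot.current_tcp_pos(),robot.current_eef_rot(),robot.current_gripper_width()*93)
d=robot.get_image("wrist"); cv2.imwrite("pics/hold.png",d["img"])
d=robot.get_image("scene"); cv2.imwrite("pics/hold2.png",d["img"])
robot.move_linear([*xy,85],speed=120)
print(robot.move_linear([*xy,63.5],speed=40,f_stop=12),robot.current_tcp_pos(),robot.current_eef_rot(),robot.current_contact_force(),robot.current_t())
E
```

```text
touch False [ 457.44 -328.99   28.09]
width 15.857752657075908 30.00202864408493
held 16.058539423667007 [ 0.2 -0.2 -3.2]
[435.07894414 368.48344139 170.01551302] [ 3.14155795e+00 -8.08351719e-05 -3.90665247e-02] 15.493932369277665
True [434.20275868 368.76514522  63.96394629] [ 3.14109160e+00  7.50175364e-04 -3.79199545e-02] [0.19682155 0.27827652 3.9221106 ] 43.7833
```

Run:
```python
from tm import *
robot.move_gripper(34/93); p=robot.current_tcp_pos(); robot.move_linear([p[0],p[1],200],speed=200)
robot.move_ptp([434.6,374,390],down(-.037)); robot.sleep(.2)
d=robot.get_image("wrist"); np.save("tray3.npy",d,allow_pickle=True); print(traymeas(d,108,220),robot.current_t())
cv2.imwrite("pics/t3.png",np.vstack([d["img"][60:260],robot.get_image("scene")["img"][60:260]]))
```

```text
(array([434.2, 367.7], dtype=float32), (np.float32(229.0), np.float32(136.4)), 1.533) 46.1917
```

View pics/t3.png

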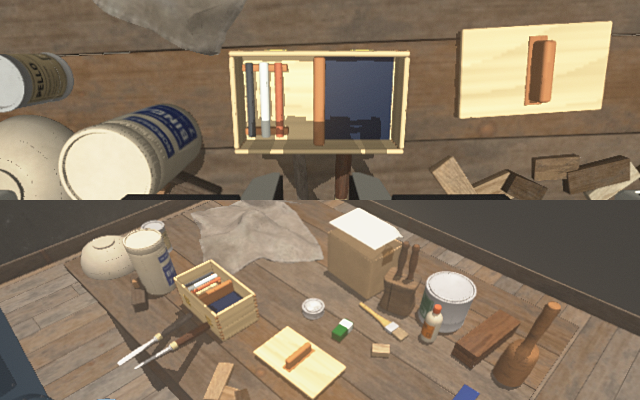

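Run:
```python
from h import *
pick((631.8,25.9),.09,4,62)
place(inbase(0,-57),BY,56.5,60,up=140)
robot.move_ptp([462,36,305],down(.02)); robot.sleep(.2)
d=robot.get_image("wrist"); np.save("lid2.npy",d,allow_pickle=True)
from tm import traymeas
print(traymeas(d,23,225),robot.current_t())
cv2.imwrite("pics/l2.png",np.vstack([d["img"][60:260],robot.get_image("scene")["img"][60:260]]))
```

```text
touch False [632.42  25.98   4.65]
width 34.100780679397694 29.81271743774414
held 33.65859296483766 [-0.1 -0.6 -1.9]
hit True [434.06 312.63  57.68] [-3.14  -0.004 -0.038] [-0.9  0.3  4.3]
t 54.7667
(array([460.2,  34. ], dtype=float32), (np.float32(229.1), np.float32(136.0)), -1.54) 56.1583
```

View pics/l2.png

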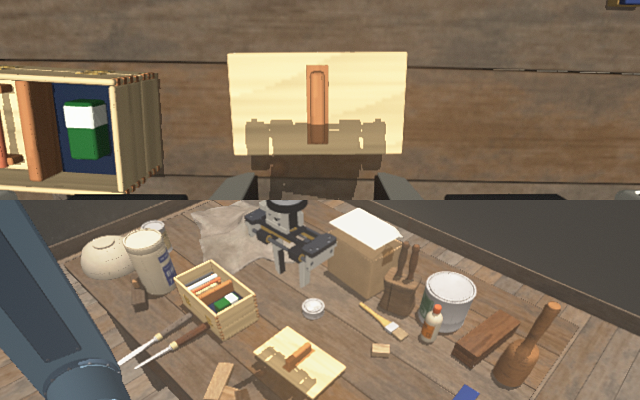

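Run:
```python
from h import *
pick((460.5,34.7),.03,28,50,lift=190,pre=60)
xy=np.array([434.4,368.6])
robot.move_ptp([*xy,210],down(BY)); robot.sleep(.15)
print(robot.current_tcp_pos(),robot.current_eef_rot())
robot.move_linear([*xy,144],speed=120)
print(robot.move_linear([*xy,123],speed=40,f_stop=12),robot.current_tcp_pos(),robot.current_eef_rot(),robot.current_contact_force(),robot.current_t())
```

```text
touch False [461.47  34.55  28.88]
width 17.66982804953127 30.00062584877014
held 17.528604155514472 [-0.6 -0.1 -2.9]
[435.16784561 367.34723349 210.09652129] [ 3.14134509e+00 -2.37752283e-04 -3.99970026e-02]
True [434.15490019 368.48714839 124.06361293] [ 3.14133516e+00  3.68072483e-04 -3.78784749e-02] [-0.22373318 -0.06582809  3.7352633 ] 62.5083
```

Run:
```python
from tm import *
robot.move_gripper(50/93); p=robot.current_tcp_pos(); robot.move_linear([p[0],p[1],240],speed=150)
robot.move_ptp([434,340,410],down(-.037)); robot.sleep(.3)
d=robot.get_image("wrist"); print(traymeas(d,119,235),robot.current_t())
cv2.imwrite("pics/f.png",np.vstack([d["img"][40:260],robot.get_image("scene")["img"][60:260]]))
```

```text
(array([422.9, 326.2], dtype=float32), (np.float32(307.6), np.float32(163.5)), 1.46) 65.2417
```

View pics/f.png

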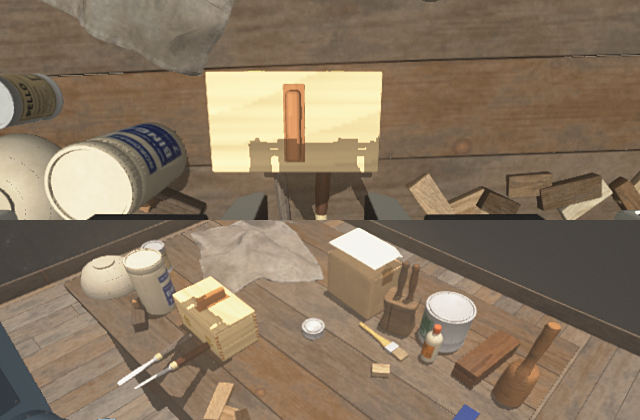

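The closed stack sits level and square at about (295,122) in the wrist picture. In the scene picture the tin (313,328) and the offcut (380,370) have not moved, so I am handing in.

```bash
python3 -c "
from bench import robot
print(robot.hand_in())"
```

```text
the job is handed in; nothing more can be done
None
```

The kit is packed in the order asked and handed in at about 65 s, with the tray and lid both down to within 1 mm of home height; neither stone measured 82 × 55 mm, so I used the smaller one (about 76 × 32 mm), since the larger (about 102 mm) cannot fit the short bay.

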